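# Lay cut battens out by length on the layout board

### The job

Line up the four square pine battens on the layout board in order of length, like organ pipes: the shortest on the mark next to the steel angle stop, the longest on the mark farthest from it. Each batten lies flat along its own dark mark, centred over the line, with one end close up to the fence (a gap of up to a centimetre is fine), and is then let go.

Things in the scene. Friction and masses are not known exactly. Their poses are not given: they have to be found in the camera images.
- batten60_center (a point): the shortest of the four loose pine battens: plain pale square-section stick, 60 mm long, 34 mm wide and 34 mm high, about 36 g; lying flat on the table at the start. This point is the batten's centre, 17 mm above its underside; x axis along its length, z up. The two ends are alike.
- batten90_center (a point): the second shortest of the four loose pine battens: plain pale square-section stick, 90 mm long, 34 mm wide and 34 mm high, about 54 g; lying flat on the table at the start. This point is the batten's centre, 17 mm above its underside; x axis along its length, z up. The two ends are alike.
- batten120_center (a point): the second longest of the four loose pine battens: plain pale square-section stick, 120 mm long, 34 mm wide and 34 mm high, about 72 g; lying flat on the table at the start. This point is the batten's centre, 17 mm above its underside; x axis along its length, z up. The two ends are alike.
- batten150_center (a point): the longest of the four loose pine battens: plain pale square-section stick, 150 mm long, 34 mm wide and 34 mm high, about 90 g; lying flat on the table at the start. This point is the batten's centre, 17 mm above its underside; x axis along its length, z up. The two ends are alike.
- mark1: mark 1 of four alike, counted from the robot's left (+y) to right: dark line 165 x 6 mm, flush in the fixed white board (12 mm thick), square to its fence; marks are about 80 mm apart. Origin: the line's end at the fence face, on the board's top, 12 mm above the table; +x points into the fence (the line runs along -x, towards the robot), y along the fence, z up. Fence: 24 mm above the board.
- mark2: mark 2 of four alike, counted from the robot's left (+y) to right: dark line 165 x 6 mm, flush in the fixed white board (12 mm thick), square to its fence; marks are about 80 mm apart. Origin: the line's end at the fence face, on the board's top, 12 mm above the table; +x points into the fence (the line runs along -x, towards the robot), y along the fence, z up. Fence: 24 mm above the board.
- mark3: mark 3 of four alike, counted from the robot's left (+y) to right: dark line 165 x 6 mm, flush in the fixed white board (12 mm thick), square to its fence; marks are about 80 mm apart. Origin: the line's end at the fence face, on the board's top, 12 mm above the table; +x points into the fence (the line runs along -x, towards the robot), y along the fence, z up. Fence: 24 mm above the board.
- mark4: mark 4 of four alike, counted from the robot's left (+y) to right: dark line 165 x 6 mm, flush in the fixed white board (12 mm thick), square to its fence; marks are about 80 mm apart. Origin: the line's end at the fence face, on the board's top, 12 mm above the table; +x points into the fence (the line runs along -x, towards the robot), y along the fence, z up. Fence: 24 mm above the board.
- stop: steel angle stop: small fixed L-shaped bracket (foot 40 x 30 mm, 36 mm high) on the board, about 72 mm sideways of the outermost mark at one end of the row; which end changes (a round open screw tin, 42 mm across and 42 mm high, stands at the other). Origin: centre of its underside, on the board's top.
Mind the look-alikes: they are no part of the job. What is shaped like the part that bears batten90_center but red is not meant. What is shaped like the part that bears batten60_center but turquoise is not meant.

How it is judged:
By the outcome, as a careful person would: the job done as asked, in the order asked, and still so for the second after the job is handed in, with the robot touching nothing.
It also fails if it takes over 96 s, if anything falls off the work surface, if the arm or the gripper's body presses on something with over 40 N, if the wrist force passes 120 N, or if a joint passes its speed limit or range.

### The arm

A 6-joint arm with a two-finger parallel gripper is mounted at the origin on the work surface. World frame = base frame: x ahead of the robot, y to its left, z up, the work surface at z = 0. Lengths are in m, angles in rad, forces in N, time in s.
With the tool pointing down it reaches from about 0.375 to 0.825 m from the base axis. Payload 5.5 kg.
Tool frame: the origin (TCP) lies at the very end of the fingers, on their centre line; the grasp point (between the pads) lies 19 mm behind it; z points along the fingers, y is the line along which they close (so a half turn about z gives the same grasp; the last joint's range is limited). The gripper opens to 85 mm and grips with 20 to 120 N. Pads are 22 mm wide; open, the fingers measure 114 mm over their backs; the gripper's body (76 mm by 85 mm) begins 54 mm behind the grasp point. The pads swing forward as they close: fully open they stand 13 mm farther back than shut.
Start: joints at [1.146, 0.314, -0.047, 1.21, 0, 1.571], TCP at [0.247, 0.547, 0.231] pointing down, gripper open.
Joint ranges: [-2.67, 2.67], [-0.69, 1.73], [-1.03, 1.25], [-2.08, 2.16], [-1.42, 1.45], [-3.14, 3.14]. Speed limits (rad/s): [2.39, 2.39, 3.01, 3.14, 3.14, 3.14].

### API

Orientations are given as a 3x3 rotation matrix whose columns are the frame's x, y, z axes.
In Python, from cell import r gives the robot as it stands.
- The arm moves only by the shell command python3 -m creep 'ROWS' [FORCE]. ROWS is JSON, a list of rows, each a list of 3 entries, a list of its own where there are three numbers: the shift along the tool's x, y, z in mm, then the turn, a rotation vector about the tool's x, y, z in rad, then the gripper command: -1 is fully open, 1 is shut, values between are in proportion. A call has 1 to 5 rows; each row shifts and turns the commanded pose from where the row before left it, along the tool's axes as they then stand; what a row does not reach is not made up. A row lasts 1/12 s, in which the tool goes at most 41.7 mm and 7.16 degrees, less where a joint would pass 70% of its speed; a pose out of reach is approached as far as the arm can. A call with a gripper value outside its range is refused whole. The fingers move at their own pace and stop on an object; FORCE is the grip in N (left out, the last holds). Time passes only in rows, so rows that do not move let the fingers close. It gives the time, the measured TCP pose, the force, the opening and the grip force at its end, in the units of the state.
- r.read_state(): the state, without advancing time (a new reading comes with each control period).
- r.snapshot(name): name is "scene" or "top"; returns a dict with "frame" (480x640x3 uint8, blue, green, red), "range_z" (480x640 float32, m along the optical axis (not along the pixel's ray), 0 where there is no reading), "camera_matrix" (3x3 intrinsics, pixels), "xyz" and "attitude" of the camera in the world. Camera axes: x right, y down, z forward; pixel columns grow to the right and rows downward; lengths in m; the calibration is good to about 2 mm. A picture is of the moment at which its call begins.
- r.finish_job(): hands the job in; it is judged then, once.
The state is a dict: "t": time; "qpos": joint angles; "dq": joint speeds; "effort": joint torques, N m; "ee_pos": TCP position; "eef_rot": TCP orientation; "wrist_force": force on the tool from outside, world axes, zero at the start; "torque": the same for the moment, N m; "gripper_width": opening from 0.0 (shut) to 1.0 (fully open); "gripper_force": force on a finger pad.
Only numpy, scipy, OpenCV 4.12 (cv2) and the standard library are available. Lean on these libraries where they do the work, as an engineer would, in place of code of your own. Each camera call takes 0.05 s, during which the arm holds its last target. There are 200 camera calls.

## Working session

There is one attempt and no reset: what is moved stays moved. The work goes in short steps, Python scripts to look and compute and a shell command to move; the robot and the scene stay as the last step left them, time stands still between calls to the robot, and variables do not carry over. Pictures are saved under pics/ and viewed, at most 14 in all, crops included, and the job is handed in when it is done.

```bash
mkdir -p pics
cat > h.py <<'E'
import numpy as np,cv2
from cell import r
def snap(n,f=None):
    s=r.snapshot(n)
    if f: cv2.imwrite('pics/'+f,s['frame'])
    return s
def world(s):
    K=np.array(s['camera_matrix']);z=s['range_z'];v,u=np.mgrid[:480,:640]
    p=np.stack([(u-K[0,2])/K[0,0]*z,(v-K[1,2])/K[1,1]*z,z],-1)
    return p@np.array(s['attitude']).T+np.array(s['xyz'])
E
python3 - <<'E'
from h import *
for n in('top','scene'):
    s=snap(n,n+'0.png');print(n,s['xyz'],np.round(s['attitude'],3).tolist(),np.array(s['camera_matrix']).tolist())
    np.savez(n+'0.npz',w=world(s),f=s['frame'])
st=r.read_state();print(st['t'],st['ee_pos'],np.round(st['eef_rot'],3).tolist())
E
```

```text
top [ 3.41917333e-01 -2.81911011e-04  9.70807829e-01] [[0.006, -0.988, 0.156], [-0.999, -0.012, -0.034], [0.035, -0.155, -0.987]] [[458.88990935651503, 0.0, 311.73481342357957], [0.0, 458.88990935651503, 240.69343844965408], [0.0, 0.0, 1.0]]
scene [ 0.9184684  -0.60594551  1.06942092] [[0.778, 0.516, -0.358], [0.628, -0.63, 0.457], [0.011, -0.581, -0.814]] [[537.625928140439, 0.0, 321.83072762701636], [0.0, 537.625928140439, 246.30584509291552], [0.0, 0.0, 1.0]]
0.1 [0.24709075 0.54619375 0.230528  ] [[-0.911, 0.412, -0.001], [0.412, 0.911, -0.001], [0.0, -0.002, -1.0]]
```

View pics/top0.png

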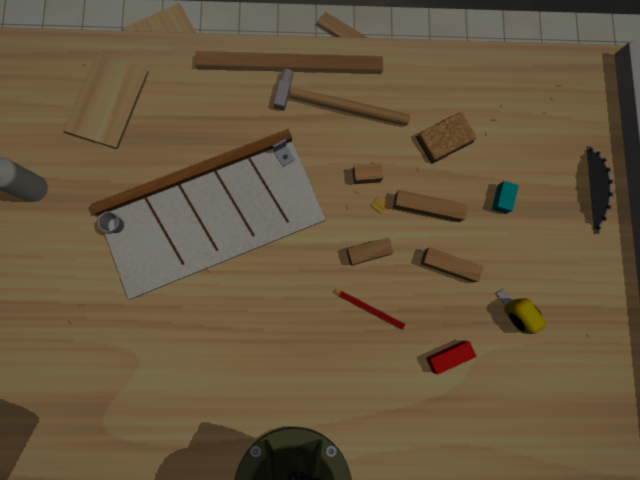

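View pics/scene0.png

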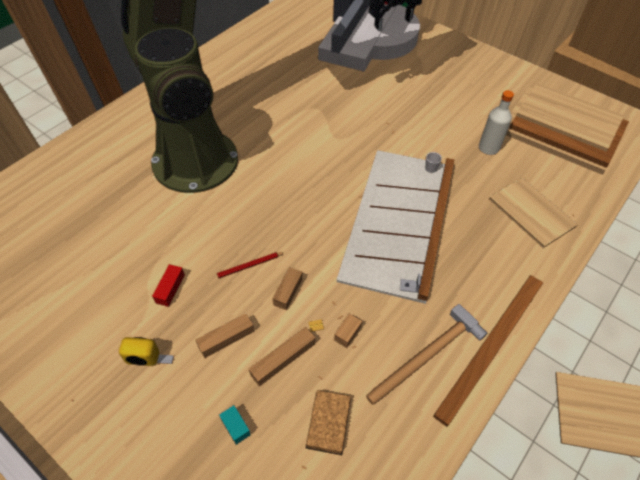

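The stop is by mark 4 (top view, 284,152) and the tin by mark 1 (110,222). So 60→m4, 90→m3, 120→m2, 150→m1. In the top view the battens are at 60 (368,174), 90 (370,251), 120 (452,264) and 150 (430,206).

Run:
```python
from h import *
for n in('top','scene'):
    d=np.load(n+'0.npz');w=d['w'];f=d['f']
    m=((w[...,2]>.027)&(w[...,2]<.042)).astype(np.uint8)
    k,l,st,c=cv2.connectedComponentsWithStats(m)
    for i in range(1,k):
        if st[i,4]<80: continue
        p=w[l==i];
        if p[:,0].max()>.8 and 0: continue
        (cx,cy),(a,b),t=cv2.minAreaRect((p[:,:2]*1000).astype(np.float32))
        if min(a,b)>60 or max(a,b)>400: continue
        if a<b: a,b,t=b,a,t+90
        print(n,c[i].round(),'xy',round(cx),round(cy),'L',round(a),round(b),'ang',round((t+90)%180-90,1),'z',np.median(p[:,2]).round(4),f[l==i].mean(0).round())
f=np.load('top0.npz')['f'];cv2.imwrite('pics/board.png',cv2.resize(f[120:310,80:340],None,fx=3,fy=3,interpolation=cv2.INTER_CUBIC))
```

```text
top [632. 119.] xy 763 -740 L 373 7 ang 0.1 z 0.0345 [31. 32. 34.]
top [601. 186.] xy 620 -657 L 155 8 ang 0.4 z 0.034 [26. 26. 26.]
top [368. 171.] xy 641 -152 L 60 35 ang -84.8 z 0.0338 [ 46.  75. 102.]
top [ 34. 189.] xy 592 544 L 58 26 ang -27.5 z 0.035 [48. 53. 54.]
top [507. 195.] xy 593 -449 L 61 36 ang -17.1 z 0.0332 [76. 78.  4.]
top [431. 204.] xy 571 -284 L 151 36 ang 79.1 z 0.0337 [43. 70. 95.]
top [370. 250.] xy 471 -153 L 91 34 ang -73.9 z 0.0337 [42. 68. 93.]
top [453. 264.] xy 445 -326 L 121 35 ang 70.8 z 0.0335 [44. 71. 97.]
top [515. 316.] xy 336 -453 L 71 25 ang 13.7 z 0.0347 [ 2. 17. 21.]
top [452. 357.] xy 256 -318 L 91 35 ang -66.8 z 0.0336 [  8.  11. 105.]
top [293. 450.] xy 82 1 L 109 22 ang -89.8 z 0.0344 [ 7. 13. 13.]
scene [610.  28.] xy 645 1290 L 214 26 ang -5.2 z 0.0348 [38. 63. 88.]
scene [78. 23.] xy -738 173 L 86 37 ang 71.1 z 0.0346 [18. 35. 57.]
scene [41. 40.] xy -747 44 L 103 42 ang 77.6 z 0.0348 [37. 58. 81.]
scene [394.  48.] xy 151 745 L 182 39 ang 64.6 z 0.0339 [69. 70. 74.]
scene [489. 144.] xy 606 539 L 59 31 ang 22.7 z 0.0348 [103. 114. 119
[... 237 characters left out ...]
157 L 91 36 ang -73.1 z 0.0343 [ 67. 107. 149.]
scene [224. 333.] xy 443 -329 L 120 38 ang 70.7 z 0.0344 [ 71. 113. 157.]
scene [347. 328.] xy 640 -155 L 62 35 ang -84.4 z 0.0343 [ 76. 121. 167.]
scene [281. 354.] xy 570 -287 L 151 36 ang 79.0 z 0.0344 [ 70. 111. 155.]
scene [142. 359.] xy 352 -480 L 72 31 ang 60.9 z 0.0339 [12. 41. 52.]
scene [326. 405.] xy 709 -310 L 54 33 ang 4.2 z 0.028 [ 70. 116. 163.]
scene [233. 423.] xy 592 -454 L 61 34 ang -16.2 z 0.0343 [124. 129.  30.]
scene [320. 417.] xy 714 -338 L 43 27 ang -8.7 z 0.0279 [ 70. 117. 163.]
scene [319. 435.] xy 738 -366 L 50 38 ang 32.0 z 0.0281 [ 69. 115. 160.]
scene [ 22. 455.] xy 330 -742 L 139 1 ang -0.0 z 0.0353 [57. 58. 62.]
```

View pics/board.png

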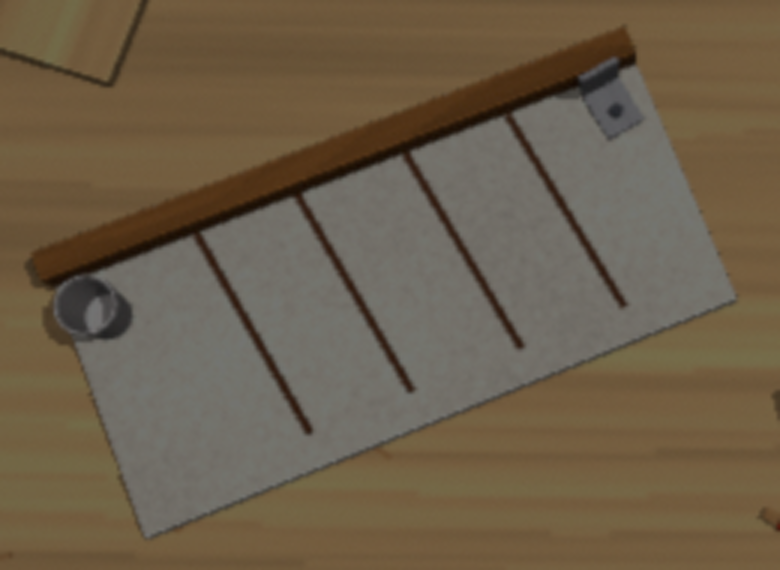

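Board crop (×3, offset 80,120): mark near ends are m1 (309,432), m2 (411,389), m3 (521,347), m4 (624,304). Fence ends are (198,234), (299,192), (406,152), (510,116).

```bash
cat >> h.py <<'E'
def ray(s,u,v,z):
    K=np.array(s['camera_matrix']);d=np.array(s['attitude'])@[(u-K[0,2])/K[0,0],(v-K[1,2])/K[1,1],1];o=np.array(s['xyz'])
    return (o+d*(z-o[2])/d[2])*1000
E
python3 - <<'E'
from h import *
s=snap('top')
A=[(309,432),(411,389),(521,347),(624,304)];B=[(198,234),(299,192),(406,152),(510,116)]
for a,b in zip(A,B):
    p,q=[ray(s,80+(c[0]+.5)/3-.5,120+(c[1]+.5)/3-.5,.012)[:2] for c in(a,b)]
    d=q-p;print('top near',p.round(1),'far',q.round(1),np.hypot(*d).round(),np.degrees(np.arctan2(d[1],d[0])).round(1))
for n in('top','scene'):
    s=snap(n);w=world(s);z=w[...,2]
    m=(z>.03)&(z<.042)&(w[...,1]>-.1)&(w[...,1]<.5)&(w[...,0]>.45)&(w[...,0]<.75)
    p=w[m][:,:2]*1000;print(n,cv2.minAreaRect(p.astype(np.float32)))
f=s['frame'];cv2.imwrite('pics/board_s.png',cv2.resize(f[140:310,330:470],None,fx=4,fy=3.5,interpolation=cv2.INTER_CUBIC))
E
```

```text
top near [441.6 235. ] far [581.3 319.7] 163.0 31.2
top near [472.5 165.9] far [613.1 250.5] 164.0 31.0
top near [503.2  90.2] far [644. 176.] 165.0 31.4
top near [535.   18.2] far [672.3 102.5] 161.0 31.5
top ((615.0576171875, 209.18333435058594), (74.82665252685547, 440.47332763671875), 23.692903518676758)
scene ((612.6787719726562, 205.91375732421875), (74.31959533691406, 442.91815185546875), 23.877676010131836)
```

View pics/board_s.png

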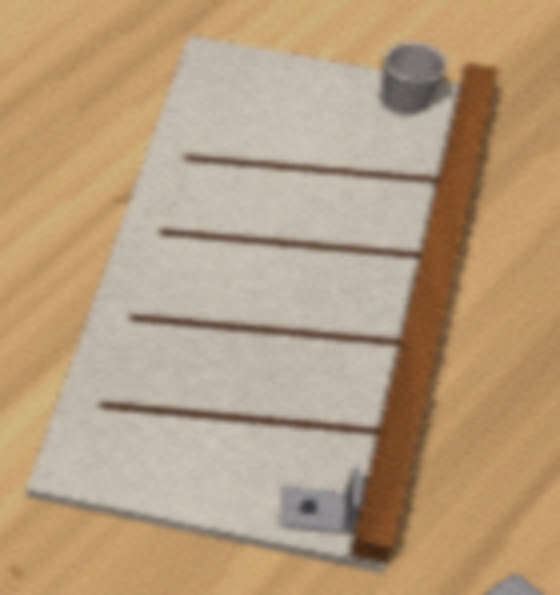

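In the scene crop, near/far ends are m1 (185,158)/(436,180), m2 (161,232)/(421,255), m3 (131,318)/(401,341), m4 (100,405)/(378,431). The lines look off-square to the fence, so I'm cross-checking.

Run:
```python
from h import *
s=snap('scene')
for a,b in [((185,158),(436,180)),((161,232),(421,255)),((131,318),(401,341)),((100,405),(378,431))]:
    p,q=[ray(s,330+(c[0]+.5)/4-.5,140+(c[1]+.5)/3.5-.5,.012)[:2] for c in(a,b)]
    d=q-p;print('near',p.round(1),'far',q.round(1),np.hypot(*d).round(),np.degrees(np.arctan2(d[1],d[0])).round(1))
for c in [(190,38),(30,492)]: print('board corner',ray(s,330+(c[0]+.5)/4-.5,140+(c[1]+.5)/3.5-.5,.012)[:2].round(1))
print('fence end',[ray(s,330+(c[0]+.5)/4-.5,140+(c[1]+.5)/3.5-.5,.036)[:2].round(1) for c in[(465,66),(497,68),(355,543)]])
```

```text
near [439.2 233.2] far [578.9 319.7] 164.0 31.7
near [469.4 164.6] far [609.7 251.8] 165.0 31.9
near [501.4  88.9] far [641.5 177.6] 166.0 32.3
near [531.3  17.1] far [671.7 104.4] 165.0 31.9
board corner [367.8 339.1]
board corner [541.8 -64.5]
fence end [array([540.4, 410.5]), array([558.1, 422.3]), array([713.7,   7.6])]
```

Both cameras agree: the marks run at about 31.6°, though the fence normal is about 23.3°, so I'll align to the visible lines. Starting with batten 60: turn first, then shift.

```bash
cat > plan.py <<'E'
# usage: plan.py x y z yaw : turn (tool rotvec) from now, and shift in the frame after the turn
import sys;from h import *
from scipy.spatial.transform import Rotation as R
x,y,z,a=map(float,sys.argv[1:]);s=r.read_state();M=np.array(s['eef_rot']);c,n=np.cos(np.radians(a)),np.sin(np.radians(a))
best=None
for k in(1,-1):
    T=np.array([[k*c,k*n,0],[k*n,-k*c,0],[0,0,-1.]]);v=R.from_matrix(M.T@T).as_rotvec()
    d=T.T@(np.array([x,y,z])-np.array(s['ee_pos'])*1000);print('turn',v.round(3),'shift',d.round(1))
print('t',round(s['t'],2),'pos',(np.array(s['ee_pos'])*1000).round(1),'q',np.round(s['qpos'],2),'w',s['gripper_width'],'f',np.round(s['gripper_force'],1),np.round(s['wrist_force'],1))
E
python3 -m creep '[[[0,0,0],[0,0,0.105],-0.4],[[0,0,0],[0,0,0.105],-0.4],[[0,0,0],[0,0,0.105],-0.4],[[0,0,0],[0,0,0.105],-0.4],[[0,0,0],[0,0,0.105],-0.4]]' 40
python3 plan.py 640.5 -153.5 80 95.4; python3 plan.py 640.5 -153.5 80 155.7
```

```text
t: 0.72
ee_pos: [0.2473, 0.5466, 0.2312]
eef_rot: [[-0.578, 0.816, -0.0], [0.816, 0.578, -0.0], [-0.0, -0.0, -1.0]]
wrist_force: [0.2, -0.5, 0.5]
gripper_width: 0.694
gripper_force: 0.0
turn [-0.     0.     0.522] shift [-734.   325.6  151.2]
turn [-0.   -0.   -2.62] shift [ 734.  -325.6  151.2]
t 0.72 pos [247.3 546.6 231.2] q [ 1.15  0.31 -0.05  1.21 -0.    2.1 ] w 0.6942951083486489 f 0.0 [ 0.2 -0.5  0.5]
turn [-0.     0.    -0.531] shift [-646.5 -476.3  151.2]
turn [0.    0.    2.611] shift [646.5 476.3 151.2]
t 0.72 pos [247.3 546.6 231.2] q [ 1.15  0.31 -0.05  1.21 -0.    2.1 ] w 0.6942951083486489 f 0.0 [ 0.2 -0.5  0.5]
```

```bash
python3 -m creep '[[[0,0,0],[0,0,0.104],-0.4],[[0,0,0],[0,0,0.104],-0.4],[[0,0,0],[0,0,0.104],-0.4],[[0,0,0],[0,0,0.105],-0.4],[[0,0,0],[0,0,0.105],-0.4]]' >/dev/null
for i in 1 2 3 4; do python3 -m creep '[[[-35,15.5,6],[0,0,0],-0.4],[[-35,15.5,6],[0,0,0],-0.4],[[-35,15.5,6],[0,0,0],-0.4],[[-35,15.5,6],[0,0,0],-0.4],[[-35,15.5,6],[0,0,0],-0.4]]' >/dev/null; done
python3 -m creep '[[[0,0,0],[0,0,0],-0.4]]' >/dev/null
python3 plan.py 640.5 -153.5 6 95.4
```

```text
turn [ 0.001  0.003 -0.001] shift [-29.4  10.5 103.8]
turn [ 4.000e-03 -1.000e-03  3.141e+00] shift [ 29.4 -10.5 103.8]
t 2.88 pos [ 627.3 -125.2  109.8] q [-0.2   0.45 -0.13  0.99 -0.    1.28] w 0.7007833350052939 f 0.0 [-0.7  0.8 -0.3]
```

```bash
python3 -m creep '[[[-29.4,10.5,14],[0,0,0],-0.4],[[0,0,30],[0,0,0],-0.4],[[0,0,30],[0,0,0],-0.4],[[0,0,20],[0,0,0],-0.4],[[0,0,9.8],[0,0,0],-0.4]]' 40 >/dev/null
python3 -m creep '[[[0,0,0],[0,0,0],-0.4],[[0,0,0],[0,0,0],1],[[0,0,0],[0,0,0],1],[[0,0,0],[0,0,0],1],[[0,0,0],[0,0,0],1]]'
python3 -m creep '[[[0,0,0],[0,0,0],1],[[0,0,0],[0,0,0],1]]'
python3 plan.py 642.3 84.9 110 31.6
```

```text
t: 3.72
ee_pos: [0.6399, -0.1477, 0.0095]
eef_rot: [[-0.099, 0.995, 0.003], [0.995, 0.099, -0.001], [-0.001, 0.003, -1.0]]
wrist_force: [-0.4, 0.1, 4.6]
gripper_width: 0.39
gripper_force: 41.5
t: 3.88
ee_pos: [0.6399, -0.1477, 0.0095]
eef_rot: [[-0.099, 0.995, 0.003], [0.995, 0.099, -0.001], [-0.001, 0.003, -1.0]]
wrist_force: [0.5, 0.6, 7.3]
gripper_width: 0.395
gripper_force: 41.7
turn [ 3.000e-03 -1.000e-03  1.118e+00] shift [ 123.9 -196.8 -100.5]
turn [ 1.000e-03  4.000e-03 -2.023e+00] shift [-123.9  196.8 -100.5]
t 3.88 pos [ 639.9 -147.7    9.5] q [-0.23  0.57 -0.19  0.81  0.    1.24] w 0.39451646353817127 f 41.7 [0.5 0.6 7.3]
```

```bash
python3 -m creep '[[[0,0,-25],[0,0,0],1],[[0,0,-30],[0,0,0],1],[[0,0,-30],[0,0,0.1],1],[[0,0,-15],[0,0,0.1],1],[[0,0,0],[0,0,0.1],1]]' >/dev/null
python3 -m creep '[[[0,0,0],[0,0,0.1],1],[[0,0,0],[0,0,0.1],1],[[0,0,0],[0,0,0.1],1],[[0,0,0],[0,0,0.1],1],[[0,0,0],[0,0,0.1],1]]' >/dev/null
python3 -m creep '[[[0,0,0],[0,0,0.1],1],[[0,0,0],[0,0,0.1],1],[[0,0,0],[0,0,0.118],1],[[0,0,0],[0,0,0],1]]' >/dev/null
python3 plan.py 647.2 87.9 60 31.6
```

```text
turn [ 0.    -0.    -0.003] shift [ 130.8 -195.9   48. ]
turn [-1.000e-03 -1.000e-03  3.139e+00] shift [-130.8  195.9   48. ]
t 5.05 pos [ 638.4 -147.5  108. ] q [-0.23  0.48 -0.08  1.    0.    2.37] w 0.3872322199974672 f 40.9 [-0.4 -0.7 -0. ]
```

```bash
python3 -m creep '[[[18,-28,0],[0,0,0],1],[[18,-28,0],[0,0,0],1],[[18,-28,0],[0,0,0],1],[[18,-28,0],[0,0,0],1],[[18,-28,0],[0,0,0],1]]' >/dev/null
python3 -m creep '[[[18,-28,0],[0,0,0],1],[[18,-28,0],[0,0,0],1],[[4.8,0,24],[0,0,0],1],[[0,0,24],[0,0,0],1],[[0,0,0],[0,0,0],1]]' >/dev/null
python3 -m creep '[[[0,0,0],[0,0,0],1],[[0,0,0],[0,0,0],1]]' >/dev/null
python3 plan.py 647.2 87.9 22.5 31.6
cat > look.py <<'E'
# image of board region + rectangle of battens seen at top height [zlo,zhi]
import sys;from h import *
f,lo,hi=sys.argv[1],float(sys.argv[2]),float(sys.argv[3])
for n in('top','scene'):
    s=snap(n,n+f+'.png');w=world(s);g=s['frame'].astype(int)
    m=((w[...,2]>lo)&(w[...,2]<hi)&(g[...,2]>g[...,0]*1.5)&(w[...,0]>.35)&(w[...,0]<.75)&(w[...,1]>-.4)&(w[...,1]<.42)).astype(np.uint8)
    k,l,st,c=cv2.connectedComponentsWithStats(m)
    for i in range(1,k):
        if st[i,4]<60: continue
        p=w[l==i];(x,y),(a,b),t=cv2.minAreaRect((p[:,:2]*1000).astype(np.float32))
        if a<b: a,b,t=b,a,t+90
        print(n,c[i].round(),'xy',round(x,1),round(y,1),'L',round(a),round(b),'ang',round((t+90)%180-90,1),'z',np.median(p[:,2]).round(4))
E
python3 look.py A 0.05 0.1
```

```text
turn [ 0.    -0.001  0.001] shift [ 0.  -0.2 38.1]
turn [ 1.00e-03  0.00e+00 -3.14e+00] shift [-0.   0.2 38.1]
t 6.05 pos [647.3  87.7  60.6] q [ 0.13  0.52 -0.14  0.91 -0.    2.72] w 0.3890967633810858 f 40.9 [ 0.1 -0.2 -0.2]
scene [405. 247.] xy 628.7 70.7 L 39 25 ang -58.9 z 0.0843
```

View pics/sceneA.png

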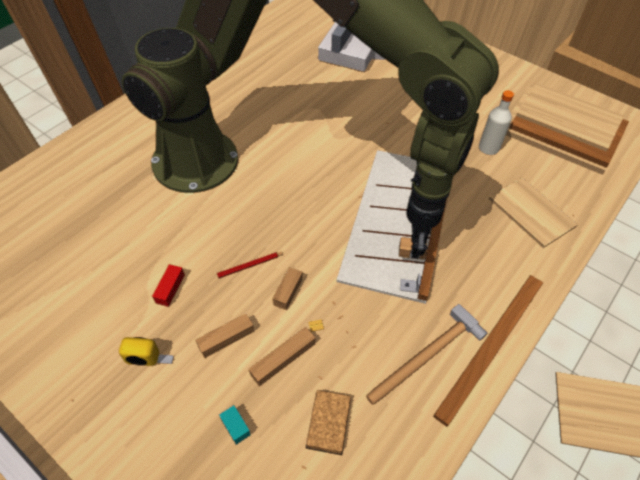

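```bash
python3 -m creep '[[[0,0,15],[0,0,0],1],[[0,0,12],[0,0,0],1],[[0,0,7],[0,0,0],1],[[0,0,3],[0,0,0],1],[[0,0,0],[0,0,0],1]]' | grep -E 'pos|wrist'
python3 -m creep '[[[0,0,1.0],[0,0,0],1],[[0,0,0],[0,0,0],1],[[0,0,0],[0,0,0],-0.1],[[0,0,0],[0,0,0],-0.3],[[0,0,0],[0,0,0],-0.3]]' | grep -E 'pos|wrist|width'
python3 -m creep '[[[0,0,0],[0,0,0],-0.4],[[0,0,-25],[0,0,0],-0.4],[[0,0,-25],[0,0,0],-0.4],[[0,0,-20],[0,0,0],-0.4],[[0,0,-20],[0,0,0],-0.4]]'  | grep -E 'pos|wrist|width'
python3 plan.py 470.5 -155 100 106.5
```

```text
ee_pos: [0.6465, 0.0877, 0.0222]
wrist_force: [0.1, 0.1, -0.2]
ee_pos: [0.6472, 0.088, 0.0217]
wrist_force: [-0.7, 0.4, -0.5]
gripper_width: 0.648
ee_pos: [0.6471, 0.0881, 0.1128]
wrist_force: [0.5, 0.3, -0.8]
gripper_width: 0.701
turn [ 1.000e-03 -0.000e+00 -1.307e+00] shift [-182.9 -238.3   12.8]
turn [-0.000e+00 -1.000e-03  1.835e+00] shift [182.9 238.3  12.8]
t 7.4 pos [647.1  88.1 112.8] q [ 0.14  0.48 -0.08  1.01 -0.    2.72] w 0.7007263659691858 f 0.0 [ 0.5  0.3 -0.8]
```

```bash
for i in 1 2; do python3 -m creep '[[[0,0,0],[0,0,-0.1],-0.4],[[0,0,0],[0,0,-0.1],-0.4],[[0,0,0],[0,0,-0.1],-0.4],[[0,0,0],[0,0,-0.1],-0.4],[[0,0,0],[0,0,-0.1],-0.4]]' >/dev/null; done
python3 -m creep '[[[0,0,0],[0,0,-0.1],-0.4],[[0,0,0],[0,0,-0.1],-0.4],[[0,0,0],[0,0,-0.107],-0.4]]' >/dev/null
for i in 1 2; do python3 -m creep '[[[-22,-29,0],[0,0,0],-0.4],[[-22,-29,0],[0,0,0],-0.4],[[-22,-29,0],[0,0,0],-0.4],[[-22,-29,0],[0,0,0],-0.4]]' >/dev/null; done
python3 -m creep '[[[0,0,0],[0,0,0],-0.4],[[0,0,0],[0,0,0],-0.4]]' >/dev/null
python3 plan.py 470.5 -155 8 106.5; python3 look.py B 0.038 0.055
```

```text
turn [ 0.     0.    -0.003] shift [ -5.9  -5.  103.8]
turn [ 0.000e+00 -1.000e-03  3.138e+00] shift [  5.9   5.  103.8]
t 9.32 pos [ 473.6 -147.9  111.8] q [-0.3   0.2  -0.48  0.89  0.    0.98] w 0.6992317234271853 f 0.0 [-0.3 -1.2  0.2]
top [256. 167.] xy 642.6 85.9 L 61 34 ang 31.0 z 0.0458
scene [410. 255.] xy 641.3 81.5 L 60 36 ang 32.4 z 0.046
```

View pics/topB.png

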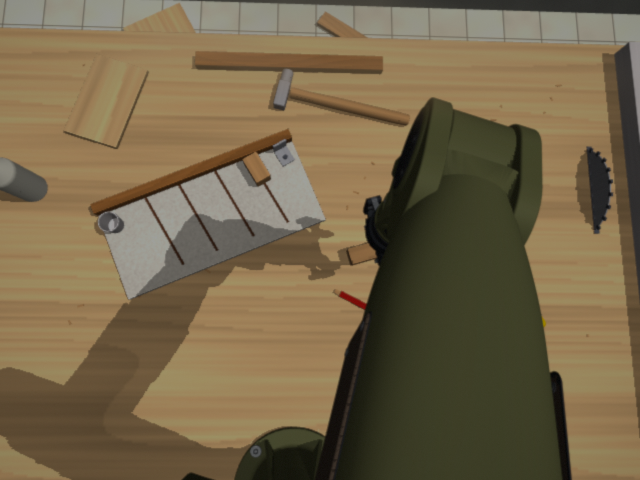

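Batten 60 sits over mark 4 with its end at the fence (top view 256,167; about 1 mm and 0.1° off target). Now picking the 90.

```bash
python3 -m creep '[[[-5.9,-5,14],[0,0,0],-0.4],[[0,0,30],[0,0,0],-0.4],[[0,0,30],[0,0,0],-0.4],[[0,0,20],[0,0,0],-0.4],[[0,0,9],[0,0,0],-0.4]]' 40 >/dev/null
python3 -m creep '[[[0,0,0],[0,0,0],-0.4],[[0,0,0],[0,0,0],-0.4],[[0,0,0],[0,0,0],1],[[0,0,0],[0,0,0],1],[[0,0,0],[0,0,0],1]]' >/dev/null
python3 -m creep '[[[0,0,0],[0,0,0],1],[[0,0,0],[0,0,0],1]]' |grep -E 'pos|grip|wrist'
python3 -m creep '[[[0,0,-25],[0,0,0],1],[[0,0,-30],[0,0,0],1],[[0,0,-30],[0,0,0.1],1],[[0,0,-15],[0,0,0.1],1],[[0,0,0],[0,0,0.1],1]]' >/dev/null
for i in 1 2; do python3 -m creep '[[[0,0,0],[0,0,0.1],1],[[0,0,0],[0,0,0.1],1],[[0,0,0],[0,0,0.1],1],[[0,0,0],[0,0,0.1],1],[[0,0,0],[0,0,0.1],1]]' >/dev/null; done
python3 -m creep '[[[0,0,0],[0,0,0.007],1],[[0,0,0],[0,0,0],1]]' >/dev/null
python3 plan.py 599.3 149.7 60 31.6
```

```text
ee_pos: [0.473, -0.1541, 0.0101]
wrist_force: [-0.9, 0.3, 7.5]
gripper_width: 0.385
gripper_force: 41.0
turn [ 0.    -0.     0.002] shift [ 268.  -191.5   48.8]
turn [ 1.000e-03  1.000e-03 -3.139e+00] shift [-268.   191.5   48.8]
t 11.83 pos [ 471.4 -153.8  108.8] q [-0.32  0.21 -0.48  0.88  0.    2.27] w 0.3920064659237544 f 40.1 [-0.2  0.4  0.5]
```

```bash
for i in 1 2 3; do python3 -m creep '[[[29.8,-21.3,0],[0,0,0],1],[[29.8,-21.3,0],[0,0,0],1],[[29.8,-21.3,0],[0,0,0],1]]' >/dev/null; done
python3 -m creep '[[[0,0,24],[0,0,0],1],[[0,0,24],[0,0,0],1],[[0,0,0],[0,0,0],1],[[0,0,0],[0,0,0],1]]' >/dev/null
python3 plan.py 599.3 149.7 22.7 31.6
```

```text
turn [-0.001  0.004  0.002] shift [ 1.4  1.  36.6]
turn [-6.00e-03 -2.00e-03 -3.14e+00] shift [-1.4 -1.  36.6]
t 12.92 pos [597.6 149.8  59.3] q [ 0.25  0.46 -0.24  0.87 -0.    2.83] w 0.39629893340553457 f 40.1 [-0.6  0.2 -0.7]
```

```bash
python3 -m creep '[[[1.4,1,15],[0,0,0.002],1],[[0,0,12],[0,0,0],1],[[0,0,7],[0,0,0],1],[[0,0,2.6],[0,0,0],1],[[0,0,0],[0,0,0],1]]' | grep -E 'pos|wrist'
python3 -m creep '[[[0,0,0.3],[0,0,0],1],[[0,0,0],[0,0,0],1],[[0,0,0],[0,0,0],-0.1],[[0,0,0],[0,0,0],-0.3],[[0,0,0],[0,0,0],-0.3]]' | grep -E 'pos|wrist|width'
python3 -m creep '[[[0,0,0],[0,0,0],-0.4],[[0,0,-25],[0,0,0],-0.4],[[0,0,-25],[0,0,0],-0.4],[[0,0,-20],[0,0,0],-0.4],[[0,0,-20],[0,0,0],-0.4]]'  | grep -E 'pos|wrist|width'
python3 plan.py 444 -327.5 100 70.8
```

```text
ee_pos: [0.6022, 0.1489, 0.0298]
wrist_force: [-13.3, -5.0, 33.0]
ee_pos: [0.6018, 0.1497, 0.0249]
wrist_force: [-0.4, 1.5, -0.0]
gripper_width: 0.647
ee_pos: [0.601, 0.1499, 0.1145]
wrist_force: [0.5, -0.4, 0.2]
gripper_width: 0.705
turn [-0.     0.    -0.686] shift [-502.5    8.8   14.5]
turn [0.    0.    2.456] shift [502.5  -8.8  14.5]
t 14.17 pos [601.  149.9 114.5] q [ 0.24  0.42 -0.17  0.98  0.    2.84] w 0.7049894356736321 f 0.0 [ 0.5 -0.4  0.2]
```

```bash
python3 -m creep '[[[-30,0,0],[0,0,0],-0.4],[[-35,0,0],[0,0,0],-0.4],[[-35,0,0],[0,0,0],-0.4],[[-35,0,0],[0,0,-0.1],-0.4],[[-15,0,0],[0,0,-0.1],-0.4]]' >/dev/null
python3 look.py C 0.038 0.085
python3 - <<'E'
import cv2;f=cv2.imread('pics/sceneC.png');cv2.imwrite('pics/Cc.png',cv2.resize(f[140:310,330:470],None,fx=4,fy=3.5,interpolation=cv2.INTER_CUBIC))
E
```

```text
scene [413. 228.] xy 603.3 147.7 L 96 39 ang 32.3 z 0.055
scene [410. 255.] xy 641.5 82.5 L 60 37 ang 30.0 z 0.0461
```

View pics/Cc.png

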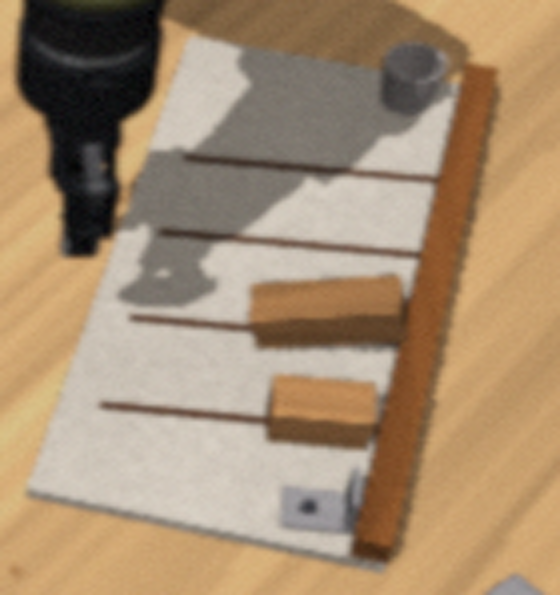

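The 90's far end is propped on the fence (crop 400,290). I'll grip it again, draw it back, let it drop flat, and then look.

```bash
python3 -m creep '[[[0,0,0],[0,0,0.1],-0.4],[[0,0,0],[0,0,0.1],-0.4],[[0,0,0],[0,0,0],-0.4]]' >/dev/null; python3 plan.py 604 149 29 31.6
```

```text
turn [ 0.    -0.001 -0.006] shift [150.5   0.9  84.8]
turn [-2.000e-03 -0.000e+00  3.136e+00] shift [-150.5   -0.9   84.8]
t 14.93 pos [475.3  70.9 113.8] q [ 0.15  0.17 -0.51  0.89  0.    2.74] w 0.7017101543104453 f 0.0 [-0.1 -0.2 -0.5]
```

```bash
python3 -m creep '[[[36,0.9,0],[0,0,0],-0.4],[[36,0,0],[0,0,0],-0.4],[[36,0,0],[0,0,0],-0.4],[[32,0,0],[0,0,-0.006],-0.4],[[10,0,10],[0,0,0],-0.4]]' >/dev/null
python3 -m creep '[[[0,0,25],[0,0,0],-0.4],[[0,0,25],[0,0,0],-0.4],[[0,0,15],[0,0,0],-0.4],[[0,0,10],[0,0,0],-0.4],[[0,0,0],[0,0,0],-0.4]]' >/dev/null
python3 -m creep '[[[0,0,0],[0,0,0],0.5],[[0,0,0],[0,0,0],1],[[0,0,0],[0,0,0],1],[[0,0,0],[0,0,0],1]]' 20 | grep -E 'pos|wrist|width'
python3 -m creep '[[[0,0,0],[0,0,0],1],[[-3,0,-1],[0,0,0],1],[[-5,0,0],[0,0,0],1],[[-5,0,0],[0,0,0],1],[[0,0,0],[0,0,0],1]]' | grep -E 'pos|wrist|width'
python3 look.py D 0.038 0.085
python3 - <<'E'
import cv2;f=cv2.imread('pics/sceneD.png');cv2.imwrite('pics/Dc.png',cv2.resize(f[140:310,330:470],None,fx=4,fy=3.5,interpolation=cv2.INTER_CUBIC))
E
```

```text
ee_pos: [0.6032, 0.1482, 0.0299]
wrist_force: [1.2, -0.2, -0.3]
gripper_width: 0.394
ee_pos: [0.59, 0.1405, 0.0296]
wrist_force: [-1.1, -0.3, 0.3]
gripper_width: 0.394
top [258. 167.] xy 649.7 89.9 L 78 34 ang 31.1 z 0.0459
scene [419. 228.] xy 624.1 140.0 L 67 30 ang -71.8 z 0.0632
scene [394. 227.] xy 568.0 118.8 L 45 35 ang -61.7 z 0.0496
scene [410. 255.] xy 640.5 82.9 L 60 38 ang 31.9 z 0.0461
```

View pics/Dc.png

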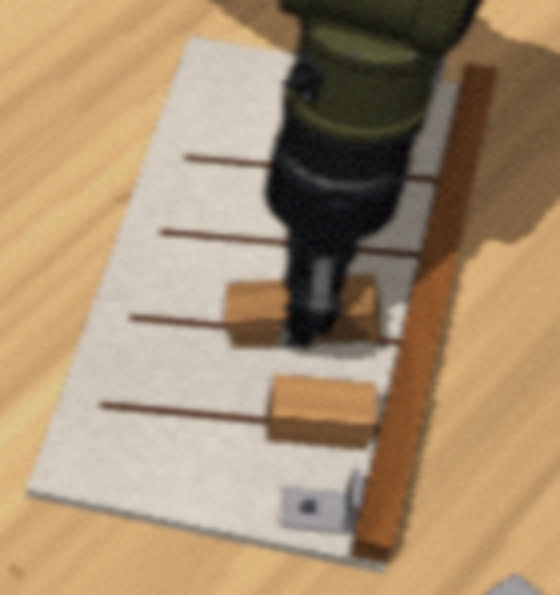

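It's clear of the fence and still pitched up. Releasing it to drop flat, then lifting off to look.

```bash
python3 -m creep '[[[0,0,0],[0,0,0],-0.1],[[0,0,0],[0,0,0],-0.4],[[0,0,0],[0,0,0],-0.4],[[0,0,-25],[0,0,0],-0.4],[[-20,0,-30],[0,0,0],-0.4]]' >/dev/null
python3 -m creep '[[[-35,0,-20],[0,0,0],-0.4],[[-35,0,0],[0,0,0],-0.4],[[-35,0,0],[0,0,0],-0.4],[[0,0,0],[0,0,0],-0.4]]' >/dev/null
python3 look.py E 0.038 0.085;python3 plan.py 560 120 60 31.6
```

```text
scene [408. 229.] xy 593.9 141.2 L 91 40 ang 33.5 z 0.046
scene [410. 255.] xy 640.9 82.2 L 60 39 ang 33.1 z 0.046
turn [-0.    -0.     0.003] shift [88.2  1.2 44.8]
turn [ 0.    -0.    -3.138] shift [-88.2  -1.2  44.8]
t 17.47 pos [484.2  74.8 104.8] q [ 0.15  0.2  -0.5   0.87  0.    2.74] w 0.7036936154509859 f 0.0 [ 1.1 -0.2  1.1]
```

It's flat now, about 13 mm from the fence and about 3 mm off the line. Regripping to nudge it.

```bash
python3 plan.py 594.5 142.3 22.5 31.6 | head -1
python3 -m creep '[[[36,0,0],[0,0,0],-0.4],[[36,0,0],[0,0,0],-0.4],[[36,0,0],[0,0,0.003],-0.4],[[21,0,0],[0,0,0],-0.4],[[0,0,20],[0,0,0],-0.4]]' >/dev/null
python3 -m creep '[[[0,0,25],[0,0,0],-0.4],[[0,0,15],[0,0,0],-0.4],[[0,0,0],[0,0,0],-0.4],[[0,0,0],[0,0,0],-0.4]]' >/dev/null;  python3 plan.py 594.5 142.3 22.5 31.6
```

```text
turn [-0.    -0.     0.003] shift [129.3   0.3  82.3]
turn [-0.001  0.002  0.002] shift [-1.   1.1 21.1]
turn [-2.00e-03 -1.00e-03 -3.14e+00] shift [ 1.  -1.1 21.1]
t 18.22 pos [594.8 143.7  43.6] q [ 0.24  0.47 -0.27  0.83  0.    2.83] w 0.6990107770745335 f 0.0 [-0.  -1.3  1. ]
```

```bash
python3 -m creep '[[[-1,1,12],[0,0,0],-0.4],[[0,0,8],[0,0,0],-0.4],[[0,0,0],[0,0,0],-0.4],[[0,0,0],[0,0,0],1],[[0,0,0],[0,0,0],1]]' 30 >/dev/null
python3 -m creep '[[[0,0,0],[0,0,0],1],[[0,0,0],[0,0,0],1],[[0,0,-3],[0,0,0],1],[[0,0,0],[0,0,0],1]]' |grep -E 'pos|wrist|width'; python3 plan.py 598.5 149.2 22.5 31.6
```

```text
ee_pos: [0.5947, 0.1419, 0.0283]
wrist_force: [0.3, 0.1, -0.6]
gripper_width: 0.393
turn [ 0.    -0.001  0.001] shift [ 7.1 -4.2  5.8]
turn [ 1.00e-03  0.00e+00 -3.14e+00] shift [-7.1  4.2  5.8]
t 18.97 pos [594.7 141.9  28.3] q [ 0.23  0.48 -0.29  0.8   0.    2.82] w 0.39335908581941537 f 30.9 [ 0.3  0.1 -0.6]
```

```bash
python3 -m creep '[[[3.5,-2,0],[0,0,0],1],[[3.6,-2.2,0],[0,0,0],1],[[0,0,0],[0,0,0],1],[[0,0,2],[0,0,0],1],[[0,0,0.8],[0,0,0],1]]' |grep -E 'pos|wrist'
python3 -m creep '[[[0,0,0],[0,0,0],1],[[0,0,0],[0,0,0],-0.1],[[0,0,0],[0,0,0],-0.4],[[0,0,0],[0,0,0],-0.4],[[0,0,-25],[0,0,0],-0.4]]' |grep -E 'pos|wrist'
python3 -m creep '[[[0,0,-30],[0,0,0],-0.4],[[-20,0,-30],[0,0,0],-0.4],[[-35,0,0],[0,0,0],-0.4],[[-35,0,0],[0,0,-0.1],-0.4],[[-35,0,0],[0,0,-0.1],-0.4]]' >/dev/null
python3 -m creep '[[[-30,0,0],[0,0,-0.1],-0.4],[[-30,0,0],[0,0,-0.1],-0.4],[[-30,0,0],[0,0,-0.1],-0.4],[[-30,0,0],[0,0,-0.1],-0.4],[[-20,0,0],[0,0,-0.086],-0.4]]' >/dev/null
python3 look.py F 0.038 0.085;  python3 plan.py 444 -327.5 100 70.8
```

```text
ee_pos: [0.5985, 0.1495, 0.0252]
wrist_force: [-2.5, 0.2, 12.2]
ee_pos: [0.5943, 0.1481, 0.0453]
wrist_force: [-0.4, -1.1, -0.3]
top [256. 167.] xy 645.0 87.3 L 66 34 ang 31.3 z 0.0459
top [224. 186.] xy 602.3 152.5 L 96 33 ang 31.4 z 0.0461
scene [411. 228.] xy 600.0 147.7 L 93 40 ang 32.1 z 0.0461
scene [410. 255.] xy 641.0 82.3 L 60 37 ang 31.7 z 0.0461
turn [-0.001  0.001  0.001] shift [-266.8  128.9    9.7]
turn [-2.000e-03 -1.000e-03 -3.141e+00] shift [ 266.8 -128.9    9.7]
t 20.73 pos [410.  -33.1 109.7] q [-0.08  0.05 -0.66  0.86 -0.    1.82] w 0.698374209097289 f 0.0 [ 0.5 -0.2 -0.3]
```

```bash
for i in 1 2; do python3 -m creep '[[[-33,16,0],[0,0,0],-0.4],[[-33,16,0],[0,0,0],-0.4],[[-33,16,0],[0,0,0],-0.4],[[-33,16,0],[0,0,0],-0.4]]' >/dev/null; done
python3 -m creep '[[[0,0,20],[0,0,0],-0.4],[[0,0,0],[0,0,0],-0.4],[[0,0,0],[0,0,0],-0.4]]' >/dev/null
python3 plan.py 444 -327.5 8 70.8
```

```text
turn [-0.003 -0.001  0.002] shift [-6.3  0.2 80.5]
turn [ 2.00e-03 -5.00e-03 -3.14e+00] shift [ 6.3 -0.2 80.5]
t 21.65 pos [ 445.9 -321.5   88.5] q [-0.62  0.32 -0.38  0.87  0.    1.28] w 0.7002780249829849 f 0.0 [-0.1 -0.2  0.7]
```

```bash
python3 -m creep '[[[-6.3,0,10],[0,0,0],-0.4],[[0,0,30],[0,0,0],-0.4],[[0,0,25],[0,0,0],-0.4],[[0,0,15],[0,0,0],-0.4],[[0,0,0],[0,0,0],-0.4]]' 40 >/dev/null
python3 -m creep '[[[0,0,0],[0,0,0],-0.4],[[0,0,0],[0,0,0],0.5],[[0,0,0],[0,0,0],1],[[0,0,0],[0,0,0],1],[[0,0,0],[0,0,0],1]]' >/dev/null
python3 -m creep '[[[0,0,0],[0,0,0],1],[[0,0,0],[0,0,0],1]]' |grep -E 'pos|grip|wrist'
python3 -m creep '[[[0,0,-25],[0,0,0],1],[[0,0,-30],[0,0,0],1],[[0,0,-30],[0,0,0.1],1],[[0,0,-15],[0,0,0.1],1],[[0,0,0],[0,0,0.1],1]]' >/dev/null
python3 -m creep '[[[0,0,0],[0,0,0.1],1],[[0,0,0],[0,0,0.1],1],[[0,0,0],[0,0,0.1],1],[[0,0,0],[0,0,0.084],1],[[0,0,0],[0,0,0],1]]' >/dev/null
python3 plan.py 553.6 215.8 62 31.6
```

```text
ee_pos: [0.4461, -0.3293, 0.0115]
wrist_force: [-0.0, 0.5, 8.2]
gripper_width: 0.388
gripper_force: 41.5
turn [ 0.001 -0.     0.001] shift [ 378.  -406.6   48.3]
turn [ 0.00e+00  1.00e-03 -3.14e+00] shift [-378.   406.6   48.3]
t 23.48 pos [ 444.8 -328.6  110.3] q [-0.64  0.3  -0.35  0.92 -0.    1.95] w 0.38733344869114805 f 40.6 [-0.1 -0.4 -1.3]
```

```bash
for i in 1 2 3; do python3 -m creep '[[[25,-27,0],[0,0,0],1],[[25,-27,0],[0,0,0],1],[[25,-27,0],[0,0,0],1],[[25,-27,0],[0,0,0],1],[[25,-27,0],[0,0,0],1]]' >/dev/null; done
python3 -m creep '[[[0,0,24],[0,0,0],1],[[0,0,22],[0,0,0],1],[[0,0,0],[0,0,0],1],[[0,0,0],[0,0,0],1]]' >/dev/null
python3 plan.py 553.3 215.6 24 31.6; python3 look.py G 0.07 0.1
python3 - <<'E'
import cv2;f=cv2.imread('pics/sceneG.png');cv2.imwrite('pics/Gc.png',cv2.resize(f[140:310,330:470],None,fx=4,fy=3.5,interpolation=cv2.INTER_CUBIC))
E
```

```text
turn [-0.001  0.003  0.005] shift [ 5.4  0.1 38.9]
turn [-5.000e-03 -1.000e-03 -3.137e+00] shift [-5.4 -0.1 38.9]
t 25.07 pos [548.7 212.9  62.9] q [ 0.37  0.41 -0.31  0.85 -0.    2.96] w 0.38580673945338295 f 40.6 [-0.6 -0.3 -0.1]
top [196. 219.] xy 524.2 198.0 L 61 35 ang 32.6 z 0.0855
scene [395. 192.] xy 520.1 191.2 L 49 37 ang 30.9 z 0.086
scene [426. 195.] xy 580.0 229.0 L 48 39 ang 30.5 z 0.0859
```

View pics/Gc.png

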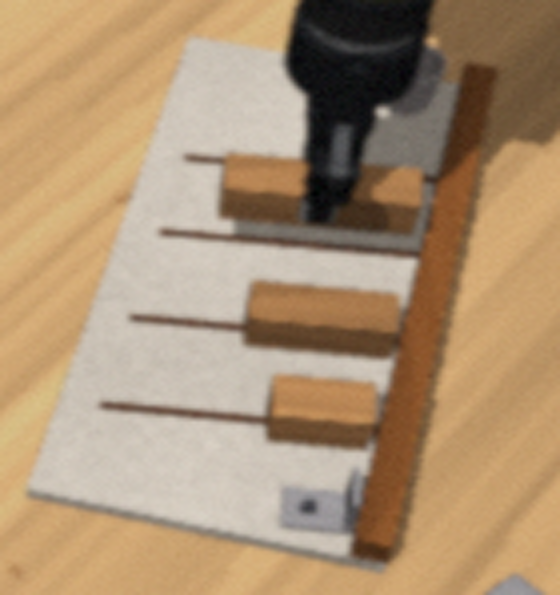

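The 90 lies flat over mark 3 (crop 320,320), and the held 120 is level over mark 2. Lowering it.

```bash
python3 -m creep '[[[4.5,0,8],[0,0,0.004],1],[[0,0,12],[0,0,0],1],[[0,0,10],[0,0,0],1],[[0,0,5],[0,0,0],1],[[0,0,0],[0,0,0],1]]' | grep -E 'pos|wrist'
python3 plan.py 553.3 215.6 24 31.6
```

```text
ee_pos: [0.5524, 0.2149, 0.0268]
wrist_force: [-0.0, -0.1, -1.2]
turn [-0.001  0.003 -0.001] shift [ 1.2 -0.1  2.8]
turn [5.000e-03 1.000e-03 3.141e+00] shift [-1.2  0.1  2.8]
t 25.58 pos [552.4 214.9  26.8] q [ 0.37  0.46 -0.33  0.78  0.    2.96] w 0.3913466781335198 f 40.6 [-0.  -0.1 -1.2]
```

```bash
python3 -m creep '[[[1,0,1.5],[0,0,0],1],[[0,0,1],[0,0,0],1],[[0,0,0],[0,0,0],-0.1],[[0,0,0],[0,0,0],-0.4],[[0,0,0],[0,0,0],-0.4]]' | grep -E 'pos|wrist|width'
python3 -m creep '[[[0,0,-25],[0,0,0],-0.4],[[0,0,-30],[0,0,0],-0.4],[[0,0,-30],[0,0,-0.1],-0.4],[[-25,0,-10],[0,0,0],-0.4],[[-30,0,0],[0,0,0],-0.4]]' >/dev/null
python3 -m creep '[[[-33,0,0],[0,0,0],-0.4],[[-33,0,0],[0,0,0],-0.4],[[-20,0,0],[0,0,-0.11],-0.4],[[0,0,0],[0,0,-0.11],-0.4],[[0,0,0],[0,0,-0.11],-0.4]]' >/dev/null
for i in 1 2 3 4 5 6 ; do python3 -m creep '[[[0,0,0],[0,0,-0.11],-0.4],[[0,0,0],[0,0,-0.11],-0.4],[[0,0,0],[0,0,-0.11],-0.4],[[0,0,0],[0,0,-0.11],-0.4],[[0,0,0],[0,0,-0.11],-0.4]]' >/dev/null; done
python3 plan.py 570.5 -285.5 100 79; python3 look.py H 0.038 0.085
```

```text
ee_pos: [0.5552, 0.2164, 0.0268]
wrist_force: [0.6, 0.2, -0.2]
gripper_width: 0.702
turn [1.000e-03 1.000e-03 2.907e+00] shift [-384.3  204.8   21.7]
turn [-0.001  0.    -0.234] shift [ 384.3 -204.8   21.7]
t 29.33 pos [442.8 130.8 121.7] q [ 0.29  0.13 -0.54  0.9  -0.   -0.86] w 0.6981052025583497 f 0.0 [ 0.5 -0.5  0.4]
top [256. 167.] xy 642.8 86.0 L 61 34 ang 31.3 z 0.046
top [224. 186.] xy 600.2 151.2 L 91 33 ang 31.4 z 0.0461
scene [410. 203.] xy 553.7 214.2 L 119 42 ang 31.1 z 0.0462
scene [410. 228.] xy 598.5 147.5 L 90 40 ang 30.6 z 0.0461
scene [410. 255.] xy 641.2 82.5 L 60 39 ang 30.6 z 0.0465
```

```bash
python3 -m creep '[[[0,0,0],[0,0,-0.11],-0.4],[[0,0,0],[0,0,-0.11],-0.4],[[0,0,0],[0,0,-0.014],-0.4]]' >/dev/null
for i in 1 2 3; do python3 -m creep '[[[32,-17,0],[0,0,0],-0.4],[[32,-17,0],[0,0,0],-0.4],[[32,-17,0],[0,0,0],-0.4],[[32,-17,0],[0,0,0],-0.4]]' >/dev/null; done
python3 -m creep '[[[0,0,30],[0,0,0],-0.4],[[0,0,0],[0,0,0],-0.4],[[0,0,0],[0,0,0],-0.4]]' >/dev/null
python3 plan.py 570.5 -285.5 8 79
```

```text
turn [ 2.000e-03 -7.000e-03  3.132e+00] shift [ 0.7  5.1 81.6]
turn [ 0.004  0.001 -0.01 ] shift [-0.7 -5.1 81.6]
t 30.93 pos [ 565.4 -285.2   89.6] q [-0.47  0.46 -0.16  0.95  0.   -1.84] w 0.7051560934598375 f 0.0 [-0.5 -0.2 -0.1]
```

```bash
python3 -m creep '[[[-0.7,-5,10],[0,0,-0.01],-0.4],[[0,0,30],[0,0,0],-0.4],[[0,0,25],[0,0,0],-0.4],[[0,0,16],[0,0,0],-0.4],[[0,0,0],[0,0,0],-0.4]]' 40 >/dev/null
python3 -m creep '[[[0,0,0],[0,0,0],-0.4],[[0,0,0],[0,0,0],0.5],[[0,0,0],[0,0,0],1],[[0,0,0],[0,0,0],1],[[0,0,0],[0,0,0],1]]' >/dev/null
python3 -m creep '[[[0,0,0],[0,0,0],1],[[0,0,0],[0,0,0],1]]' |grep -E 'pos|grip|wrist'
python3 -m creep '[[[0,0,-25],[0,0,0],1],[[0,0,-30],[0,0,0],1],[[0,0,-30],[0,0,0.1],1],[[0,0,-15],[0,0,0.1],1],[[0,0,0],[0,0,0.1],1]]' >/dev/null
python3 -m creep '[[[0,0,0],[0,0,0.1],1],[[0,0,0],[0,0,0.1],1],[[0,0,0],[0,0,0.1],1],[[0,0,0],[0,0,0.1],1],[[0,0,0],[0,0,0.1],1]]' >/dev/null
python3 -m creep '[[[0,0,0],[0,0,0.027],1],[[0,0,0],[0,0,0],1]]' >/dev/null
python3 plan.py 509.8 276.9 62 31.6
```

```text
ee_pos: [0.574, -0.2867, 0.0125]
wrist_force: [-1.0, 0.5, 6.5]
gripper_width: 0.39
gripper_force: 41.9
turn [-1.000e-03 -1.000e-03 -3.138e+00] shift [ 241.8 -512.4   48.8]
turn [-0.001  0.     0.004] shift [-241.8  512.4   48.8]
t 32.93 pos [ 572.4 -286.2  110.8] q [-0.46  0.45 -0.12  0.99  0.   -1.02] w 0.38671699376001156 f 41.0 [0.7 0.7 0.5]
```

```bash
for i in 1 2 3; do python3 -m creep '[[[-16,34,0],[0,0,0],1],[[-16,34,0],[0,0,0],1],[[-16,34,0],[0,0,0],1],[[-16,34,0],[0,0,0],1],[[-16,34,0],[0,0,0],1]]' >/dev/null; done
python3 -m creep '[[[0,0,24],[0,0,0],1],[[0,0,22],[0,0,0],1],[[0,0,0],[0,0,0],1],[[0,0,0],[0,0,0],1]]' >/dev/null
python3 plan.py 509.8 276.9 25 31.6; python3 look.py I 0.07 0.1
python3 - <<'E'
import cv2;f=cv2.imread('pics/sceneI.png');cv2.imwrite('pics/Ic.png',cv2.resize(f[140:310,330:470],None,fx=4,fy=3.5,interpolation=cv2.INTER_CUBIC))
E
```

```text
turn [ 0.005  0.    -3.136] shift [ 5.6 -1.  38.6]
turn [ 0.    -0.003  0.006] shift [-5.6  1.  38.6]
t 34.52 pos [505.6 273.2  63.6] q [ 0.5   0.39 -0.34  0.84 -0.   -0.06] w 0.3891643684181033 f 40.9 [-0.3 -1.2 -1.2]
top [165. 243.] xy 475.6 254.5 L 78 35 ang 33.1 z 0.0853
scene [392. 169.] xy 470.0 248.2 L 63 41 ang 28.9 z 0.0861
scene [427. 173.] xy 542.8 292.0 L 62 41 ang 34.2 z 0.0856
```

View pics/Ic.png

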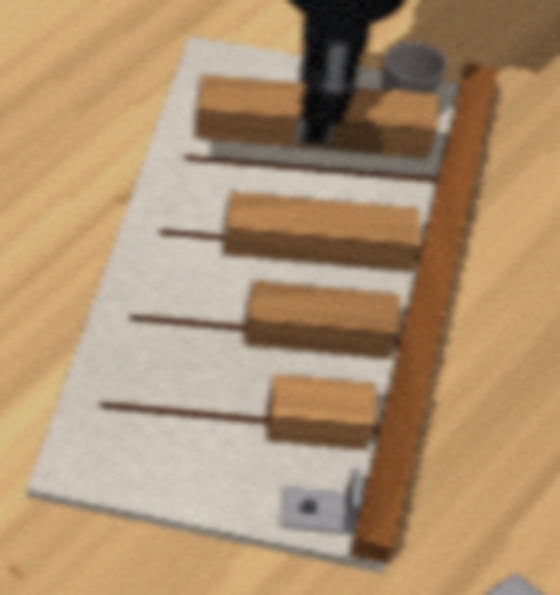

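The three placed battens lie flat on their marks, and the held 150 is level and clear of the tin. Lowering it.

```bash
python3 -m creep '[[[-4.6,1,8],[0,0,0.006],1],[[0,0,12],[0,0,0],1],[[0,0,10],[0,0,0],1],[[0,0,5],[0,0,0],1],[[0,0,0],[0,0,0],1]]' | grep -E 'pos|wrist'
python3 -m creep '[[[-0.5,0,1.5],[0,0,0],1],[[0,0,1.2],[0,0,0],1],[[0,0,0],[0,0,0],1],[[0,0,0],[0,0,0],-0.1],[[0,0,0],[0,0,0],-0.4]]' | grep -E 'pos|wrist|width'
python3 -m creep '[[[0,0,0],[0,0,0],-0.4],[[0,0,-25],[0,0,0],-0.4],[[0,0,-30],[0,0,0],-0.4],[[0,0,-30],[0,0,0],-0.4],[[0,0,-20],[0,0,0],-0.4]]' | grep -E 'pos|wrist|width'
for i in 1 2; do python3 -m creep '[[[35,0,-10],[0,0,0],-0.4],[[35,0,-10],[0,0,0],-0.4],[[30,20,0],[0,0,0],-0.4],[[0,35,0],[0,0,0],-0.4],[[0,35,0],[0,0,0],-0.4]]' >/dev/null; done
python3 look.py J 0.038 0.085; python3 plan.py 500 0 100 31.6 | tail -1
python3 - <<'E'
import cv2,numpy as np;f=cv2.imread('pics/topJ.png');g=cv2.imread('pics/sceneJ.png')
cv2.imwrite('pics/Jc.png',np.hstack([cv2.resize(np.clip(f[120:310,90:330]*1.8,0,255).astype(np.uint8),(480,380),interpolation=cv2.INTER_CUBIC),cv2.resize(g[140:310,330:470],(313,380),interpolation=cv2.INTER_CUBIC)]))
E
```

```text
ee_pos: [0.5088, 0.276, 0.0273]
wrist_force: [0.0, 0.3, -0.4]
ee_pos: [0.511, 0.2775, 0.0271]
wrist_force: [0.1, 0.6, 0.3]
gripper_width: 0.653
ee_pos: [0.5116, 0.2778, 0.1347]
wrist_force: [1.1, 0.9, 1.3]
gripper_width: 0.702
top [256. 167.] xy 643.1 85.9 L 62 34 ang 31.5 z 0.046
top [224. 186.] xy 600.1 151.2 L 90 33 ang 31.4 z 0.0462
top [191. 207.] xy 556.4 217.3 L 121 34 ang 31.5 z 0.0461
top [160. 228.] xy 512.2 278.0 L 151 34 ang 31.1 z 0.0463
scene [409. 181.] xy 510.4 275.2 L 149 43 ang 30.7 z 0.046
scene [410. 203.] xy 554.7 213.9 L 118 42 ang 30.0 z 0.0461
scene [410. 228.] xy 599.0 147.5 L 90 39 ang 33.1 z 0.0461
scene [410. 255.] xy 641.1 81.6 L 60 38 ang 32.5 z 0.0461
t 36.8 pos [244.3 329.6 172.5] q [ 0.93 -0.01 -0.57  1.01  0.    0.38] w 0.6987522310449427 f 0.0 [ 0.2  0.1 -0.2]
```

View pics/Jc.png

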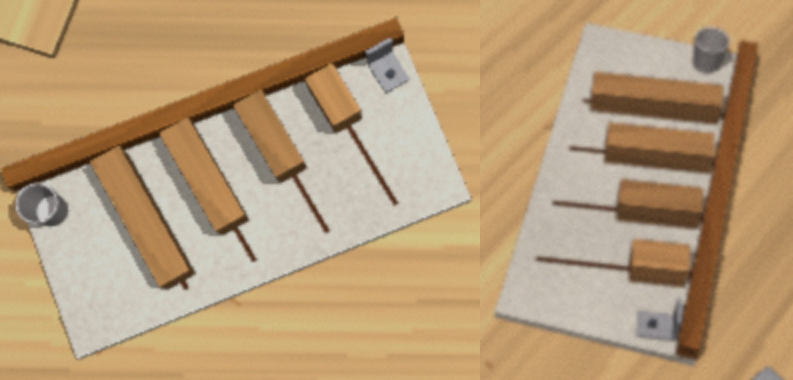

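All four lie flat, within about 2 mm of their lines, with fence gaps of about 6 mm, and the gripper is clear. Handing in.

```bash
python3 -m creep '[[[0,0,0],[0,0,0],-0.4],[[0,0,0],[0,0,0],-0.4]]' >/dev/null; python3 -c "from cell import r;print(r.finish_job())"
```

```text
the job is handed in; nothing more can be done
None
```

The job is handed in, result not shown: the 60, 90, 120 and 150 mm battens lie flat on marks 4, 3, 2 and 1 (stop by mark 4), within about 2 mm of their lines with fence gaps of about 6 mm; the marks measured about 8° off square to the fence, so I followed the drawn lines, and I reset the 90 after it first caught on the fence.

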